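Make up two pellet-pressing kits

ROBOT

A 6-joint arm with a two-finger parallel gripper is mounted at the origin on the work surface. World frame = base frame: x ahead of the robot, y to its left, z up, the work surface at z = 0. Lengths are in m, angles in rad, forces in N, time in s.
With the tool pointing down it reaches from about 0.3 to 0.85 m from the base axis. Payload 5.4 kg.
Tool frame: the origin (TCP) lies at the centre of the arm's flange, where the gripper is bolted on; the fingertips stand 173 mm ahead of it and the grasp point (between the pads) lies 155 mm ahead of it (env.grasp_offset is the distance from the TCP to the grasp point, in m); z points along the fingers, y is the line along which they close (so a half turn about z gives the same grasp; the last joint's range is limited). The gripper opens to 85 mm and grips with 20 to 120 N. Pads are 22 mm wide; open, the fingers measure 114 mm over their backs; the gripper's body (76 mm by 85 mm) begins 54 mm behind the grasp point. The pads swing forward as they close: fully open they stand 13 mm farther back than shut.
Start: joints at [0.919, 0.158, 1.597, -0, 1.386, -0.21], TCP at [0.246, 0.52, 0.405] pointing down, gripper open.
Joint ranges: [-2.91, 2.91], [-0.94, 2.29], [0.18, 2.7], [-1.29, 4.43], [0.17, 2.64], [-3, 3]. Speed limits (rad/s): [2.57, 2.57, 3.14, 3.14, 3.14, 3.14].

INTERFACE

Orientations are given as a rotation vector (axis times angle).
In Python, from bench import env, capture, regions_of gives the robot as it stands. The module is installed in compiled form; this text tells all that it offers.
- The arm moves only by the tool jog_arm, never from a script. Its argument "targets" is a list that holds one entry, the list of rows, each a list of 5 numbers: the shift along the tool's x, y, z in mm, then the turn about the tool's z in degrees, then the gripper's target within -1 to 1 (shut at 1, half-way at 0, fully open at -1). A call has 1 to 5 rows; each row is the pose to reach, as a shift and turn from the pose commanded when the call began, along the tool's axes at that moment; what a row does not reach only later rows make up. A row lasts 1/8 s, in which the tool goes at most 62.5 mm and 10.7 degrees, less where a joint would pass 70% of its speed; a pose out of reach is approached as far as the arm can. A call with a gripper value outside its range is refused whole. The fingers move at their own pace and stop on an object; the grip force is fixed at half the most. Time passes only in rows, so rows that repeat a pose let the fingers close. It gives the time, the measured TCP pose, the force, the opening and the grip force at its end, in the units of the state.
- env.read_state(): the state, without advancing time (a new reading comes with each control period).
- capture(name): name is "scene" or "top"; returns a dict with "pixels" (400x640x3 uint8, red, green, blue), "z_map" (400x640 float32, m along the optical axis (not along the pixel's ray), 0 where there is no reading), "fx", "fy", "cx", "cy" (pixels), "dist" ([k1, k2, p1, p2, k3] as OpenCV has them; the pictures are not rectified), "rvec" (rotation vector, rad) and "tvec" (3), from world to camera coordinates, as OpenCV has them. Camera axes: x right, y down, z forward; pixel columns grow to the right and rows downward; lengths in m; the calibration is good to about 2 mm. A picture is of the moment at which its call begins.
- env.finish_job(): hands the job in; it is judged then, once.
Trained networks look in the newest picture that a camera, given by its name, has taken for a name from the list of things; names that differ only in an ending like _2 or _b are one class to them, and where a whole thing is asked for, a point or a joint stands for the part that bears it (a point fixed in the world has none). Each returns a list of dicts, best first, with "confidence" (0 to 1); they miss things now and then, are a little off and sometimes report something else, mostly with a low value. They report only what shows in the picture. A call takes as long as a camera call. They do not tell look-alikes from the thing itself.
- regions_of(camera, query): "mask" (400x640 bool, what is visible of it) and "extent" ([left, top, right, bottom] in pixels, round what is visible of it).
The state is a dict: "clock": time; "joints": joint angles; "dq": joint speeds; "joint_efforts": joint torques, N m; "tcp_pos": TCP position; "tcp_rot": TCP orientation; "wrist_force": force on the tool from outside, world axes, zero at the start; "wrist_torque": the same for the moment, N m; "width": opening from 0.0 (shut) to 1.0 (fully open); "gripper_force": force on a finger pad.
Only numpy, scipy, OpenCV 4.12 (cv2) and the standard library are available. Lean on these libraries where they do the work, as an engineer would, in place of code of your own. Each camera call takes 0.05 s, during which the arm holds its last target. There are 200 camera calls.

TASK

Make up the two kits for the pellet press: the large die sleeve, the large plunger and the squat jar go in the rectangular tray, and the small die sleeve and the small plunger go in the round tray. Set each one down without dropping it, so that it stands upright and flat on the tray's floor as it stands now, inside the rim and not touching its neighbours. The brown bottle, the white bottle and the mortar stay where they are.

Things in the scene. Friction and masses are not known exactly. Their poses are not given: they have to be found in the camera images.
- rect_tray: Rectangular stainless-steel tray lying flat and fixed on the bench, 280 mm long (its x) by 180 mm wide (its y), rim 18 mm high with a rolled edge 290 x 190 mm over all. Origin at the centre of its underside; floor 4 mm above it, walls 4 mm thick, so the floor is 272 x 172 mm. z up.
- round_tray: Round shallow stainless-steel tray fixed flat on the bench, 200 mm across the rim, 18 mm high. Origin at the centre of its underside; floor 4 mm above it and about 184 mm across, wall 4 mm. z up.
- large_sleeve_mid (a point): Large die sleeve of the press: a thick steel tube standing upright, outside diameter 56 mm, open bore 32 mm, 50 mm tall, about 0.6 kg. The point is on its axis, half-way up (25 mm above its foot); z along the axis.
- small_sleeve_mid (a point): Small die sleeve: a thick steel tube standing upright, outside diameter 38 mm, narrow bore 13 mm, 50 mm tall, about 0.36 kg. The point is on its axis, half-way up (25 mm above its foot); z along the axis.
- large_plunger_mid (a point): Large plunger: steel, standing on its head, a disc 46 mm across and 12 mm thick, from whose middle a solid round rod 31 mm thick rises; 70 mm tall in all, about 0.45 kg. The point is on its axis, half-way up (35 mm above its foot); z along the axis, towards the rod's free end.
- small_plunger_mid (a point): Small plunger: steel, standing on its head, a disc 34 mm across and 12 mm thick, from whose middle a thin round rod 12.5 mm thick rises; 65 mm tall in all, about 0.12 kg. The point is on its axis, half-way up (32.5 mm above its foot); z along the axis, towards the rod's free end.
- squat_jar_mid (a point): Squat closed plastic jar, wider than tall: white body 48 mm across, off-white ribbed screw cap 51 mm across on the upper 15 mm, 46 mm tall, about 90 g. The point is on its axis, half-way up (23 mm above its foot); z along the axis.
- brown_bottle_mid (a point): Bystander: brown reagent bottle with a black cap and a paper label, 44 mm across, 95 mm tall, standing loose among the stock. The point is on its axis, half-way up. Not to be disturbed.
- white_bottle_mid (a point): Bystander: slim white plastic bottle with a white cap, 36 mm across, 80 mm tall, standing loose among the stock. The point is on its axis, half-way up. Not to be disturbed.
- mortar_mid (a point): Bystander: small white porcelain mortar (an open bowl), 60 mm across the rim, 30 mm tall, standing loose among the stock. The point is on its axis, half-way up. Not to be disturbed.
Things that resemble listed ones, but are neither listed nor needed, are in the scene too. What is shaped like the part that bears squat_jar_mid but orange or yellow is not meant.

How it is judged:
At the end, for the whole second after the job is handed in: Large sleeve, large plunger and squat jar inside the rectangular tray, small sleeve and small plunger inside the round one, each at rest on the tray's floor (height within 4 mm), upright (within 0.08 rad), 1 mm or more between neighbours; the two bottles and the mortar within 15 mm of their place (x of large_sleeve_mid in the frame of rect_tray between -0.109 and 0.109 m and y of large_sleeve_mid in the frame of rect_tray between -0.059 and 0.059 m and z of large_sleeve_mid in the frame of rect_tray between 0.025 and 0.033 m and angle between each of large_sleeve_mid, large_plunger_mid, squat_jar_mid, small_sleeve_mid, small_plunger_mid's own z axis and vertical below 0.08 rad and linear speed of each of large_sleeve, large_plunger, squat_jar, small_sleeve, small_plunger below 0.01 m/s and x of large_plunger_mid in the frame of rect_tray between -0.114 and 0.114 m and y of large_plunger_mid in the frame of rect_tray between -0.064 and 0.064 m and z of large_plunger_mid in the frame of rect_tray between 0.035 and 0.043 m and x of squat_jar_mid in the frame of rect_tray between -0.1115 and 0.1115 m and y of squat_jar_mid in the frame of rect_tray between -0.0615 and 0.0615 m and z of squat_jar_mid in the frame of rect_tray between 0.023 and 0.031 m and horizontal distance between large_plunger_mid and large_sleeve_mid above 0.052 m and horizontal distance between squat_jar_mid and large_sleeve_mid above 0.0545 m and horizontal distance between squat_jar_mid and large_plunger_mid above 0.0495 m and horizontal distance between small_plunger_mid and small_sleeve_mid above 0.037 m and horizontal distance between small_sleeve_mid and round_tray below 0.077 m and z of small_sleeve_mid in the frame of round_tray between 0.025 and 0.033 m and horizontal distance between small_plunger_mid and round_tray below 0.079 m and z of small_plunger_mid in the frame of round_tray between 0.0325 and 0.0405 m); the robot touches nothing.
It fails at once if a kit piece is dropped or banged down on its tray (over 100 N for the heaviest, 50 N for the lightest) (contact force between large_sleeve and rect_tray above 100 N or contact force between large_plunger and rect_tray above 90 N or contact force between squat_jar and rect_tray above 50 N or contact force between small_sleeve and round_tray above 80 N or contact force between small_plunger and round_tray above 50 N).
It fails at once if the brown bottle, the white bottle or the mortar is pushed more than 15 mm, lifted or knocked over (distance of any of brown_bottle_mid, white_bottle_mid, mortar_mid from where it was at the start of the episode above 0.015 m or angle between any of brown_bottle_mid, white_bottle_mid, mortar_mid's own z axis and vertical above 0.3 rad).
It also fails if it takes over 122 s, if anything falls off the work surface, if the arm or the gripper's body presses on something with over 40 N, if the wrist force passes 120 N, or if a joint passes its speed limit or range.

## Working session

There is one attempt and no reset: what is moved stays moved. The work goes in short steps, Python scripts to look and compute and a tool call to move; the robot and the scene stay as the last step left them, time stands still between calls to the robot, and variables do not carry over. Pictures are saved under pics/ and viewed, at most 14 in all, crops included, and the job is handed in when it is done.

Besides the shell and the picture viewer there is one more tool, called after "Request:" by a JSON object that holds its "api" and its "payload". jog_arm: Moves the arm, as the interface text tells. Its arguments: {"type":"object","properties":{"targets":{"type":"array"}},"required":["targets"]}

```bash
mkdir -p pics; cat > h.py <<'E'
import numpy as np, cv2
from bench import env, capture, regions_of
def cloud(c):
    K=np.array([[c["fx"],0,c["cx"]],[0,c["fy"],c["cy"]],[0,0,1.]])
    v,u=np.mgrid[0:400,0:640]
    n=cv2.undistortPoints(np.stack([u,v],-1).reshape(-1,1,2).astype(np.float64),K,np.array(c["dist"],float)).reshape(400,640,2)
    z=c["z_map"].astype(float)
    P=np.dstack([n[...,0]*z,n[...,1]*z,z])
    R=cv2.Rodrigues(np.array(c["rvec"],float))[0]
    W=(P-np.array(c["tvec"]).reshape(3))@R
    W[z==0]=np.nan
    return W
E
python3 - <<'E'
from h import *
s=env.read_state(); print({k:np.round(s[k],3) for k in ("clock","tcp_pos","tcp_rot","joints","width")},env.grasp_offset)
for n in ("scene","top"):
    c=capture(n); cv2.imwrite(f"pics/{n}0.png",c["pixels"][...,::-1]); W=cloud(c)
    R=cv2.Rodrigues(np.array(c["rvec"]))[0]; print(n,"cam at",-R.T@np.array(c["tvec"]))
    for q in "rect_tray round_tray large_sleeve_mid small_sleeve_mid large_plunger_mid small_plunger_mid squat_jar_mid brown_bottle_mid white_bottle_mid mortar_mid".split():
        for r in regions_of(n,q):
            if r["confidence"]<.2: continue
            p=W[r["mask"]]; p=p[~np.isnan(p[:,0])]
            if len(p)<5: continue
            zt=np.percentile(p[:,2],97); t=p[p[:,2]>zt-.006]
            print(n,q,round(r["confidence"],2),np.round(r["extent"]).astype(int),"top z %.3f"%zt,"topc",np.round((t[:,:2].min(0)+t[:,:2].max(0))/2,3),"size",np.round(np.ptp(t[:,:2],axis=0),3),len(p))
E
```

```text
{'clock': np.float64(0.0), 'tcp_pos': array([0.246, 0.52 , 0.404]), 'tcp_rot': array([-6.880e-01, -3.064e+00,  3.000e-03]), 'joints': array([ 0.919,  0.159,  1.598,  0.   ,  1.386, -0.21 ]), 'width': np.float64(1.003)} 0.1547
scene cam at [0.93610442 0.64473178 0.94756453]
scene rect_tray 0.92 [327 243 485 364] top z 0.020 topc [0.51 0.34] size [0.31  0.222] 10288
scene round_tray 0.87 [230 100 300 152] top z 0.019 topc [ 0.493 -0.349] size [0.197 0.203] 2453
scene large_sleeve_mid 0.6 [328 173 349 202] top z 0.053 topc [ 0.454 -0.001] size [0.055 0.055] 492
scene small_sleeve_mid 0.54 [287 180 304 203] top z 0.052 topc [ 0.566 -0.053] size [0.035 0.039] 282
scene large_plunger_mid 0.95 [238 175 252 205] top z 0.072 topc [ 0.675 -0.123] size [0.028 0.031] 391
scene large_plunger_mid 0.64 [285 248 297 273] top z 0.081 topc [0.681 0.13 ] size [0.015 0.015] 297
scene large_plunger_mid 0.46 [232  99 298 152] top z 0.019 topc [ 0.493 -0.349] size [0.197 0.203] 2415
scene small_plunger_mid 0.5 [367 201 382 226] top z 0.065 topc [0.43  0.124] size [0.008 0.009] 192
scene squat_jar_mid 0.8 [
[... 1649 characters left out ...]
6] size [0.051 0.05 ] 393
top squat_jar_mid 0.76 [292 248 314 270] top z 0.049 topc [0.357 0.045] size [0.046 0.046] 342
top squat_jar_mid 0.62 [370 163 384 188] top z 0.049 topc [ 0.567 -0.141] size [0.047 0.051] 379
top squat_jar_mid 0.61 [248 166 271 193] top z 0.049 topc [0.558 0.17 ] size [0.05  0.046] 354
top brown_bottle_mid 0.65 [289 163 306 188] top z 0.096 topc [0.568 0.06 ] size [0.02 0.02] 312
top brown_bottle_mid 0.64 [335 167 353 187] top z 0.052 topc [ 0.564 -0.053] size [0.034 0.035] 211
top white_bottle_mid 0.59 [267 124 281 145] top z 0.081 topc [0.678 0.13 ] size [0.014 0.016] 222
top mortar_mid 0.72 [362 208 389 234] top z 0.032 topc [ 0.453 -0.127] size [0.061 0.055] 427
```

```bash
python3 - <<'E'
import cv2
a=cv2.imread("pics/scene0.png")[90:370,200:500]; cv2.imwrite("pics/s1.png",cv2.resize(a,None,fx=2.1,fy=2.1,interpolation=cv2.INTER_CUBIC))
b=cv2.imread("pics/top0.png")[100:290,130:510]; cv2.imwrite("pics/t1.png",cv2.resize(b,None,fx=2.1,fy=2.1,interpolation=cv2.INTER_CUBIC))
E
```

```text
(no output)
```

View pics/s1.png

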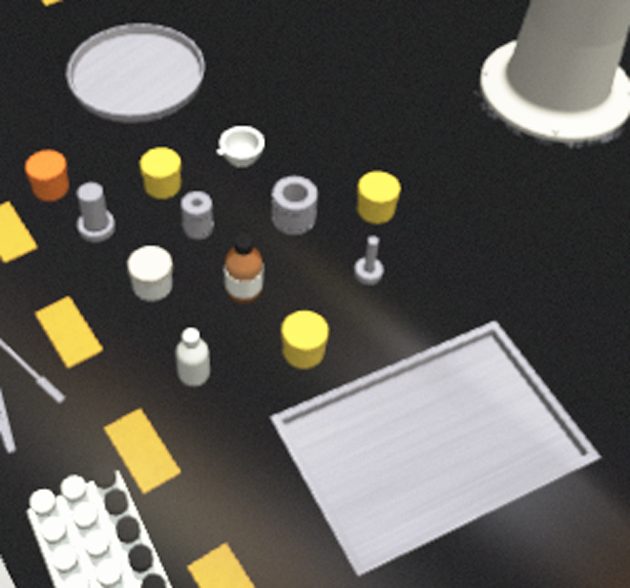

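View pics/t1.png

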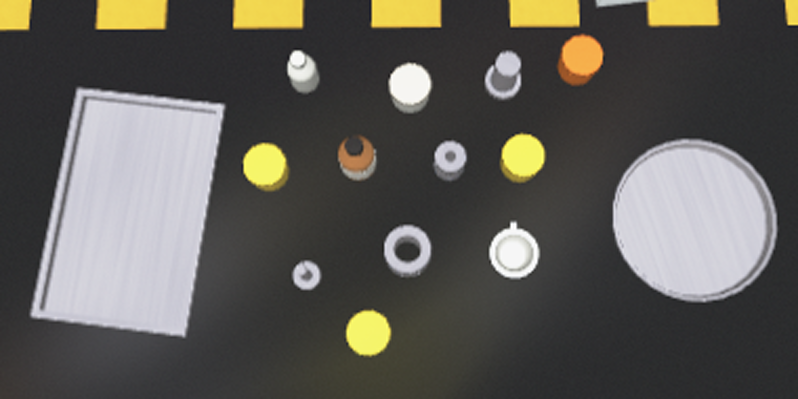

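White jar is the one at scene (272,220), world (0.658, -0.004). The jars at (346,250), (383,181) and (279,173) are yellow and the one at (224,172) is orange; the crops confirm the colours. I'll fit the rect tray's yaw now, then start moving.

```bash
python3 - <<'E'
from h import *
for n in ("top","scene"):
    c=capture(n); W=cloud(c)
    for q in ("rect_tray","round_tray"):
        m=regions_of(n,q)[0]["mask"]; p=W[m]; p=p[~np.isnan(p[:,0])]
        print(n,q,cv2.minAreaRect((p[(p[:,2]>.012)&(p[:,2]<.025)][:,:2]*1000).astype(np.float32)), "floor z",np.median(p[:,2]))
    print("bench",np.nanmedian(W[(np.abs(W[...,0]-.5)<.02)&(np.abs(W[...,1]+.2)<.02)][:,2]))
E
```

```text
top rect_tray ((511.06109619140625, 340.5816650390625), (190.3671417236328, 288.15093994140625), 82.92884826660156) floor z 0.004772501673607206
top round_tray ((495.92987060546875, -350.3457336425781), (194.6251983642578, 196.7008514404297), 62.50553512573242) floor z 0.003874151263811093
bench -0.00026569656929545827Traceback (most recent call last):
  File "<stdin>", line 5, in <module>
IndexError: list index out of range
```

Request:
{"api": "jog_arm", "payload": {"targets": [[[-167, -141, 50, -25.3, -1], [-167, -141, 50, -25.3, -1], [-167, -141, 50, -25.3, -1], [-167, -141, 50, -25.3, -1], [-167, -141, 50, -25.3, -1]]]}}

```text
clock: 1.98
tcp_pos: [0.3372, 0.3188, 0.354]
tcp_rot: [-0.007, -3.14, 0.002]
wrist_force: [-0.1, 1.2, -0.2]
width: 0.998
gripper_force: 0.0
```

Request:
{"api": "jog_arm", "payload": {"targets": [[[-91, -197, 49, 0, -1], [-91, -197, 49, 0, -1], [-91, -197, 49, 0, -1], [-91, -197, 49, 0, -1], [-91, -197, 49, 0, -1]]]}}

```text
clock: 2.6
tcp_pos: [0.4283, 0.123, 0.3057]
tcp_rot: [-0.005, -3.141, -0.0]
wrist_force: [-0.2, 0.7, 0.8]
width: 1.001
gripper_force: 0.0
```

```bash
python3 - <<'E'
from h import *
s=env.read_state(); print(s["tcp_pos"])
for n in ("scene","top"):
    c=capture(n); cv2.imwrite(f"pics/{n}1.png",c["pixels"][...,::-1]); W=cloud(c)
    for q in ["small_plunger_mid","large_sleeve_mid"]:
        for r in regions_of(n,q)[:2]:
            p=W[r["mask"]]; p=p[~np.isnan(p[:,0])]
            if len(p)<5: continue
            zt=np.percentile(p[:,2],97); t=p[p[:,2]>zt-.006]
            d=p[p[:,2]<.02]
            print(n,q,r["confidence"],zt,(t.min(0)+t.max(0))/2,(d.min(0)+d.max(0))/2 if len(d) else 0)
a=cv2.imread("pics/scene1.png")[90:370,200:500]; cv2.imwrite("pics/s2.png",cv2.resize(a,None,fx=2.1,fy=2.1,interpolation=cv2.INTER_CUBIC))
E
```

```text
[0.42829919 0.12295135 0.30567701]
scene small_plunger_mid 0.48 0.06534701994747034 [0.42917259 0.12401633 0.06420409] [0.42783862 0.12203295 0.00919914]
scene large_sleeve_mid 0.86 0.05272573281468771 [0.45393874 0.00081738 0.05041407] [ 0.43920319 -0.01937103  0.00827473]
top small_plunger_mid 0.39 0.014816774881989877 [0.42150969 0.11268071 0.01202238] [0.42150969 0.11268071 0.01202238]
top small_plunger_mid 0.29 0.04890294234594281 [ 0.65722313 -0.0039612   0.04712866] [ 0.64148358 -0.00503153  0.01294552]
top large_sleeve_mid 0.64 0.05298026402429851 [ 0.45299392 -0.00098926  0.05098861] [ 0.44857069 -0.0083913   0.00826843]
```

View pics/s2.png

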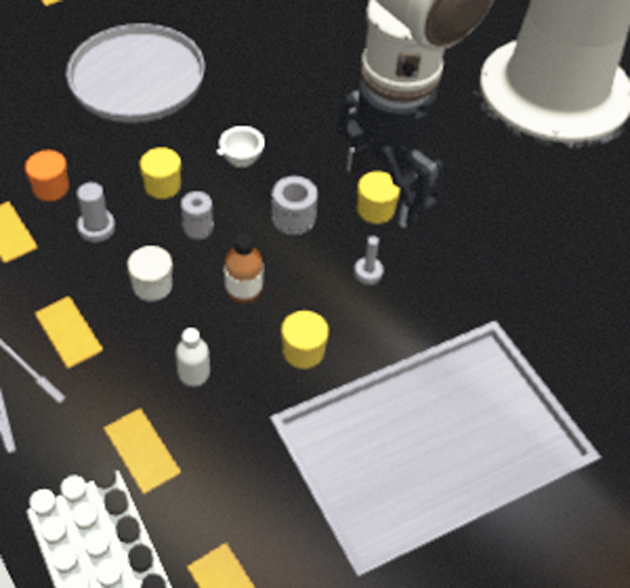

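The gripper is above the small plunger at crop (369,260). Descending to grasp it.

Request:
{"api": "jog_arm", "payload": {"targets": [[[0, 0, 50, 0, -1], [0, 0, 90, 0, -1], [0, 0, 110, 0, -1], [0, 0, 110, 0, -1], [0, 0, 110, 0, 1]]]}}

```text
clock: 3.52
tcp_pos: [0.428, 0.1243, 0.1968]
tcp_rot: [-0.001, 3.14, 0.0]
wrist_force: [0.3, 0.2, -0.3]
width: 0.815
gripper_force: 0.0
```

Request:
{"api": "jog_arm", "payload": {"targets": [[[0, 0, 0, 0, 1], [0, 0, 0, 0, 1], [0, 0, 0, 0, 1], [0, 0, 0, 0, 1], [0, 0, 0, 0, 1]]]}}

```text
clock: 4.15
tcp_pos: [0.4278, 0.1238, 0.1961]
tcp_rot: [0.0, 3.141, -0.0]
wrist_force: [-0.6, -0.6, 4.1]
width: 0.126
gripper_force: 58.4
```

Request:
{"api": "jog_arm", "payload": {"targets": [[[0, 0, -20, 0, 1], [0, 0, -75, 0, 1], [0, 0, -120, 0, 1], [0, 0, -120, 0, 1]]]}}

```text
clock: 4.65
tcp_pos: [0.4289, 0.124, 0.3192]
tcp_rot: [0.0, 3.134, 0.0]
wrist_force: [-0.5, -0.3, -1.0]
width: 0.127
gripper_force: 58.4
```

Request:
{"api": "jog_arm", "payload": {"targets": [[[-8, -60, 0, 0, 1], [-14, -115, 0, 0, 1], [-16, -170, 0, 0, 1], [-16, -230, 0, 0, 1], [-16, -236, 0, 0, 1]]]}}

```text
clock: 5.28
tcp_pos: [0.4428, -0.115, 0.3142]
tcp_rot: [-0.009, -3.139, -0.001]
wrist_force: [0.2, -1.0, -1.3]
width: 0.128
gripper_force: 58.7
```

Request:
{"api": "jog_arm", "payload": {"targets": [[[-8, -60, 0, 0, 1], [-14, -115, 0, 0, 1], [-16, -170, 0, 0, 1], [-16, -225, 0, 0, 1], [-16, -236, 0, 0, 1]]]}}

```text
clock: 5.9
tcp_pos: [0.459, -0.3498, 0.314]
tcp_rot: [-0.004, -3.14, -0.002]
wrist_force: [0.8, 0.3, -0.7]
width: 0.13
gripper_force: 59.0
```

Request:
{"api": "jog_arm", "payload": {"targets": [[[0, 0, 50, 0, 1], [0, 0, 90, 0, 1], [0, 0, 105, 0, 1], [0, 0, 105, 0, 1], [0, 0, 105, 0, 1]]]}}

```text
clock: 6.52
tcp_pos: [0.4602, -0.3484, 0.2125]
tcp_rot: [-0.0, 3.139, -0.004]
wrist_force: [0.0, 0.0, -1.7]
width: 0.129
gripper_force: 59.0
```

Request:
{"api": "jog_arm", "payload": {"targets": [[[0, 0, 5, 0, 1], [0, 0, 8, 0, 1], [0, 0, 9, 0, 1], [0, 0, 10, 0, 1], [0, 0, 10, 0, 1]]]}}

```text
clock: 7.15
tcp_pos: [0.4594, -0.3481, 0.2007]
tcp_rot: [-0.0, -3.142, -0.0]
wrist_force: [-0.2, -1.0, -0.9]
width: 0.124
gripper_force: 59.0
```

Request:
{"api": "jog_arm", "payload": {"targets": [[[0, 0, 0.5, 0, 1], [0, 0, 0.5, 0, 1], [0, 0, 1, 0, 1], [0, 0, 1, 0, 1], [0, 0, 1, 0, 1]]]}}

```text
clock: 7.78
tcp_pos: [0.4595, -0.3482, 0.2001]
tcp_rot: [0.0, 3.142, -0.0]
wrist_force: [-1.8, 1.4, 5.2]
width: 0.123
gripper_force: 59.6
```

Request:
{"api": "jog_arm", "payload": {"targets": [[[0, 0, 0, 0, 0.7], [0, 0, 0, 0, 0.5], [0, 0, 0, 0, 0], [0, 0, 0, 0, 0], [0, 0, -40, 0, 0]]]}}

```text
clock: 8.4
tcp_pos: [0.4581, -0.3468, 0.2367]
tcp_rot: [-0.001, -3.136, -0.009]
wrist_force: [-0.0, 0.2, 0.9]
width: 0.497
gripper_force: 0.0
```

Request:
{"api": "jog_arm", "payload": {"targets": [[[0, 0, -70, 0, -0.5], [0, 0, -70, 0, -0.5], [0, 0, -70, 0, -0.5]]]}}

```text
clock: 8.78
tcp_pos: [0.4595, -0.3482, 0.3102]
tcp_rot: [0.0, 3.141, -0.002]
wrist_force: [-0.5, 0.4, -0.6]
width: 0.753
gripper_force: 0.0
```

Request:
{"api": "jog_arm", "payload": {"targets": [[[-21, 58, 0, 0, -0.5], [-42, 116, 0, 0, -0.5], [-63, 174, 0, 0, -0.5], [-84, 232, 0, 0, -0.5], [-105, 280, 0, 0, -0.5]]]}}

```text
clock: 9.4
tcp_pos: [0.564, -0.0656, 0.3072]
tcp_rot: [0.001, -3.137, -0.002]
wrist_force: [1.5, -1.0, 0.3]
width: 0.746
gripper_force: 0.0
```

Request:
{"api": "jog_arm", "payload": {"targets": [[[0, 10, 0, 0, -0.5], [0, 15, 0, 0, -0.5], [0, 15, 0, 0, -0.5], [0, 15, 0, 0, -0.5]]]}}

```text
clock: 9.9
tcp_pos: [0.5642, -0.0543, 0.3095]
tcp_rot: [-0.003, -3.141, 0.0]
wrist_force: [-0.0, -1.1, 0.2]
width: 0.753
gripper_force: 0.0
```

```bash
cat > look.py <<'E'
from h import *
import sys
s=env.read_state(); print(s["clock"],s["tcp_pos"])
for n in ("scene","top"):
    c=capture(n); W=cloud(c); cv2.imwrite(f"pics/{n}_{s['clock']:.1f}.png",c["pixels"][...,::-1])
    for q in sys.argv[1:]:
        for r in regions_of(n,q)[:4]:
            p=W[r["mask"]]; p=p[~np.isnan(p[:,0])]
            if len(p)<5 or r["confidence"]<.3: continue
            zt=np.percentile(p[:,2],97); t=p[p[:,2]>zt-.006]
            print(n,q,round(r["confidence"],2),np.round(zt,3),np.round((t.min(0)+t.max(0))/2,4)[:2],np.round(np.ptp(t,axis=0)[:2],3))
E
python3 look.py small_sleeve_mid small_plunger_mid round_tray
```

```text
9.9 [ 0.56419041 -0.05433766  0.30950535]
scene small_sleeve_mid 0.52 0.052 [ 0.5659 -0.0524] [0.037 0.037]
scene round_tray 0.86 0.019 [ 0.5143 -0.2569] [0.169 0.384]
top small_plunger_mid 0.56 0.07 [ 0.459  -0.3471] [0.01  0.009]
top round_tray 0.92 0.018 [ 0.4954 -0.3496] [0.195 0.196]
```

Request:
{"api": "jog_arm", "payload": {"targets": [[[-1.5, 1.5, 50, 0, -0.5], [-1.5, 1.5, 100, 0, -0.5], [-1.5, 1.5, 120, 0, -0.5], [-1.5, 1.5, 127, 0, -0.5], [-1.5, 1.5, 127, 0, -0.5]]]}}

```text
clock: 10.92
tcp_pos: [0.5668, -0.0519, 0.184]
tcp_rot: [0.0, 3.139, -0.001]
wrist_force: [-0.2, 0.5, 1.0]
width: 0.752
gripper_force: 0.0
```

Request:
{"api": "jog_arm", "payload": {"targets": [[[0, 0, 0, 0, 1], [0, 0, 0, 0, 1], [0, 0, 0, 0, 1], [0, 0, 0, 0, 1], [0, 0, 0, 0, 1]]]}}

```text
clock: 11.55
tcp_pos: [0.567, -0.052, 0.1848]
tcp_rot: [0.0, 3.138, -0.002]
wrist_force: [-0.5, 0.0, 6.5]
width: 0.435
gripper_force: 59.8
```

Request:
{"api": "jog_arm", "payload": {"targets": [[[0, 0, -15, 0, 1], [0, 0, -60, 0, 1], [0, 0, -110, 0, 1], [0, 0, -125, 0, 1], [0, 0, -125, 0, 1]]]}}

```text
clock: 12.18
tcp_pos: [0.566, -0.0516, 0.3081]
tcp_rot: [0.0, 3.14, -0.001]
wrist_force: [0.1, 0.7, -4.7]
width: 0.433
gripper_force: 60.9
```

Request:
{"api": "jog_arm", "payload": {"targets": [[[7, -55, 0, 0, 1], [14, -112, 0, 0, 1], [21, -170, 0, 0, 1], [28, -228, 0, 0, 1], [37, -285, 0, 0, 1]]]}}

```text
clock: 12.8
tcp_pos: [0.5277, -0.3378, 0.3041]
tcp_rot: [-0.001, -3.138, -0.006]
wrist_force: [1.0, 0.9, -3.2]
width: 0.434
gripper_force: 61.2
```

Request:
{"api": "jog_arm", "payload": {"targets": [[[0, -12, 0, 0, 1], [0, -12, 40, 0, 1], [0, -12, 85, 0, 1], [0, -12, 110, 0, 1], [0, -12, 110, 0, 1]]]}}

```text
clock: 13.42
tcp_pos: [0.5274, -0.3465, 0.193]
tcp_rot: [0.0, -3.135, -0.01]
wrist_force: [0.3, 0.2, -2.0]
width: 0.436
gripper_force: 61.5
```

Request:
{"api": "jog_arm", "payload": {"targets": [[[0, 0, 0, 0, 1], [0, 0, 0, 0, 1]]]}}

```text
clock: 13.68
tcp_pos: [0.5295, -0.3489, 0.1992]
tcp_rot: [-0.0, 3.14, -0.003]
wrist_force: [0.2, 0.9, -2.0]
width: 0.438
gripper_force: 61.5
```

Request:
{"api": "jog_arm", "payload": {"targets": [[[0, 0, 2, 0, 1], [0, 0, 4, 0, 1], [0, 0, 5, 0, 1], [0, 0, 6, 0, 1], [0, 0, 7, 0, 1]]]}}

```text
clock: 14.3
tcp_pos: [0.5289, -0.3487, 0.1906]
tcp_rot: [-0.0, -3.142, -0.0]
wrist_force: [-0.5, 0.5, -3.7]
width: 0.434
gripper_force: 61.5
```

Request:
{"api": "jog_arm", "payload": {"targets": [[[0, 0, 0.5, 0, 1], [0, 0, 1, 0, 1], [0, 0, 1.5, 0, 1], [0, 0, 1.5, 0, 1], [0, 0, 1.5, 0, 1]]]}}

```text
clock: 14.92
tcp_pos: [0.5289, -0.3486, 0.1892]
tcp_rot: [0.0, 3.142, -0.0]
wrist_force: [-0.7, -0.1, -2.9]
width: 0.431
gripper_force: 61.5
```

Request:
{"api": "jog_arm", "payload": {"targets": [[[0, 0, 0.5, 0, 1], [0, 0, 1, 0, 1], [0, 0, 1, 0, 1], [0, 0, 1.5, 0, 1], [0, 0, 1.5, 0, 1]]]}}

```text
clock: 15.55
tcp_pos: [0.529, -0.3487, 0.1889]
tcp_rot: [-0.0, -3.141, 0.0]
wrist_force: [-4.9, 3.4, 8.8]
width: 0.429
gripper_force: 62.4
```

Request:
{"api": "jog_arm", "payload": {"targets": [[[0, 0, 0, 0, 0], [0, 0, 0, 0, -0.2], [0, 0, 0, 0, -0.5], [0, 0, 0, 0, -0.5], [0, 0, -30, 0, -0.5]]]}}

```text
clock: 16.18
tcp_pos: [0.5278, -0.3477, 0.2151]
tcp_rot: [-0.001, -3.137, -0.007]
wrist_force: [1.3, -0.2, -1.1]
width: 0.752
gripper_force: 0.0
```

Request:
{"api": "jog_arm", "payload": {"targets": [[[0, 0, -50, 0, -0.5], [0, 0, -92, 0, -0.5], [0, 0, -92, 0, -1], [0, 0, -92, 0, -1]]]}}

```text
clock: 16.68
tcp_pos: [0.5287, -0.3484, 0.3089]
tcp_rot: [-0.0, -3.141, -0.001]
wrist_force: [-1.1, -0.0, 0.2]
width: 0.998
gripper_force: 0.0
```

Request:
{"api": "jog_arm", "payload": {"targets": [[[-35, 52, 0, 0, -0.5], [-70, 104, 0, 0, -0.5], [-105, 156, 0, 0, -0.5], [-138, 208, 0, 0, -0.5], [-146, 226, 0, 0, -0.5]]]}}

```text
clock: 17.3
tcp_pos: [0.6756, -0.1191, 0.3071]
tcp_rot: [0.006, -3.138, -0.003]
wrist_force: [-0.5, -0.3, -0.2]
width: 0.745
gripper_force: 0.0
```

Request:
{"api": "jog_arm", "payload": {"targets": [[[0, 0, 0, 0, -0.5], [0, 0, 0, 0, -0.5]]]}}

```text
clock: 17.55
tcp_pos: [0.6742, -0.1242, 0.3088]
tcp_rot: [-0.003, -3.14, 0.0]
wrist_force: [1.3, -0.3, -0.9]
width: 0.749
gripper_force: 0.0
```

```bash
python3 look.py large_plunger_mid small_sleeve_mid
```

```text
17.55 [ 0.67417509 -0.12422104  0.30882339]
scene large_plunger_mid 0.72 0.072 [ 0.6742 -0.1216] [0.029 0.033]
top small_sleeve_mid 0.52 0.056 [ 0.5267 -0.3482] [0.036 0.036]
```

Request:
{"api": "jog_arm", "payload": {"targets": [[[0, 1, 45, 0, -0.5], [0, 1, 85, 0, -0.5], [0, 1, 105, 0, -0.5], [0, 1, 112, 0, -0.5], [0, 1, 112, 0, -0.5]]]}}

```text
clock: 18.48
tcp_pos: [0.6754, -0.1219, 0.1987]
tcp_rot: [0.0, 3.14, -0.001]
wrist_force: [-0.0, 0.4, 0.3]
width: 0.75
gripper_force: 0.0
```

Request:
{"api": "jog_arm", "payload": {"targets": [[[0, 0, 0, 0, 1], [0, 0, 0, 0, 1], [0, 0, 0, 0, 1], [0, 0, 0, 0, 1], [0, 0, 0, 0, 1]]]}}

```text
clock: 19.1
tcp_pos: [0.6756, -0.122, 0.1995]
tcp_rot: [0.0, 3.139, -0.002]
wrist_force: [-0.4, -0.2, 5.0]
width: 0.35
gripper_force: 59.1
```

Request:
{"api": "jog_arm", "payload": {"targets": [[[0, 0, -15, 0, 1], [0, 0, -60, 0, 1], [0, 0, -110, 0, 1], [0, 0, -125, 0, 1], [0, 0, -125, 0, 1]]]}}

```text
clock: 19.73
tcp_pos: [0.6749, -0.1216, 0.3227]
tcp_rot: [0.0, 3.141, -0.0]
wrist_force: [0.9, 0.0, -5.0]
width: 0.348
gripper_force: 60.4
```

Request:
{"api": "jog_arm", "payload": {"targets": [[[9, 48, 0, 0, 1], [18, 96, 0, 0, 1], [27, 144, 0, 0, 1], [36, 192, 0, 0, 1], [43, 230, 0, 0, 1]]]}}

```text
clock: 20.35
tcp_pos: [0.6302, 0.1103, 0.3186]
tcp_rot: [0.001, -3.135, -0.001]
wrist_force: [1.0, 0.1, -4.3]
width: 0.346
gripper_force: 60.6
```

Request:
{"api": "jog_arm", "payload": {"targets": [[[9, 48, 0, 0, 1], [18, 96, 0, 0, 1], [27, 144, 0, 0, 1], [36, 192, 0, 0, 1], [42, 222, 0, 0, 1]]]}}

```text
clock: 20.98
tcp_pos: [0.5881, 0.3323, 0.3184]
tcp_rot: [0.002, -3.135, 0.003]
wrist_force: [0.1, -0.5, -3.9]
width: 0.347
gripper_force: 60.7
```

Request:
{"api": "jog_arm", "payload": {"targets": [[[0, 0, 20, 0, 1], [0, 0, 60, 0, 1], [0, 0, 90, 0, 1], [0, 0, 105, 0, 1], [0, 0, 108, 0, 1]]]}}

```text
clock: 21.6
tcp_pos: [0.5893, 0.3295, 0.2121]
tcp_rot: [-0.001, -3.137, 0.002]
wrist_force: [-0.6, 0.1, -4.3]
width: 0.349
gripper_force: 60.8
```

Request:
{"api": "jog_arm", "payload": {"targets": [[[0, 0, 0, 0, 1], [0, 0, 0, 0, 1]]]}}

```text
clock: 21.85
tcp_pos: [0.5908, 0.3305, 0.2164]
tcp_rot: [0.0, 3.139, 0.001]
wrist_force: [0.2, -0.3, -3.5]
width: 0.341
gripper_force: 60.8
```

Request:
{"api": "jog_arm", "payload": {"targets": [[[0, 0, 3, 0, 1], [0, 0, 6, 0, 1], [0, 0, 8, 0, 1], [0, 0, 9, 0, 1], [0, 0, 9, 0, 1]]]}}

```text
clock: 22.48
tcp_pos: [0.59, 0.3303, 0.2055]
tcp_rot: [-0.0, -3.141, 0.0]
wrist_force: [0.0, 0.6, -3.9]
width: 0.35
gripper_force: 60.8
```

Request:
{"api": "jog_arm", "payload": {"targets": [[[0, 0, 0.5, 0, 1], [0, 0, 1, 0, 1], [0, 0, 1, 0, 1], [0, 0, 1.5, 0, 1], [0, 0, 1.5, 0, 1]]]}}

```text
clock: 23.1
tcp_pos: [0.59, 0.3303, 0.2042]
tcp_rot: [-0.0, -3.141, 0.0]
wrist_force: [0.2, -0.4, -5.1]
width: 0.348
gripper_force: 60.8
```

Request:
{"api": "jog_arm", "payload": {"targets": [[[0, 0, 0.5, 0, 1], [0, 0, 1, 0, 1], [0, 0, 1, 0, 1], [0, 0, 1.5, 0, 1], [0, 0, 1.5, 0, 1]]]}}

```text
clock: 23.72
tcp_pos: [0.5901, 0.3304, 0.2036]
tcp_rot: [0.0, 3.142, -0.0]
wrist_force: [-4.2, -2.7, 5.3]
width: 0.344
gripper_force: 61.2
```

Request:
{"api": "jog_arm", "payload": {"targets": [[[0, 0, 0, 0, 0.1], [0, 0, 0, 0, -0.2], [0, 0, 0, 0, -0.5], [0, 0, 0, 0, -0.5], [0, 0, -30, 0, -0.5]]]}}

```text
clock: 24.35
tcp_pos: [0.5887, 0.3299, 0.2298]
tcp_rot: [-0.0, -3.136, 0.003]
wrist_force: [0.6, 0.1, -0.6]
width: 0.75
gripper_force: 0.0
```

Request:
{"api": "jog_arm", "payload": {"targets": [[[0, 0, -50, 0, -0.5], [0, 0, -77, 0, -0.5], [0, 0, -77, 0, -1]]]}}

```text
clock: 24.72
tcp_pos: [0.591, 0.3307, 0.3131]
tcp_rot: [0.0, 3.136, 0.003]
wrist_force: [-0.5, -0.5, -0.1]
width: 0.937
gripper_force: 0.0
```

Request:
{"api": "jog_arm", "payload": {"targets": [[[-10, -50, 0, 0, -1], [-20, -100, 0, 0, -1], [-30, -150, 0, 0, -1], [-40, -200, 0, 0, -1], [-50, -250, 0, 0, -1]]]}}

```text
clock: 25.35
tcp_pos: [0.6395, 0.0787, 0.3075]
tcp_rot: [-0.0, -3.139, -0.0]
wrist_force: [-0.6, -0.7, -0.5]
width: 1.0
gripper_force: 0.0
```

Request:
{"api": "jog_arm", "payload": {"targets": [[[-9, -45, 0, 0, -1], [-17, -84, 0, 0, -1], [-17, -84, 0, 0, -1], [-17, -84, 0, 0, -1]]]}}

```text
clock: 25.85
tcp_pos: [0.6565, -0.0032, 0.3081]
tcp_rot: [-0.001, -3.139, -0.002]
wrist_force: [0.3, 0.4, -0.0]
width: 1.0
gripper_force: 0.0
```

```bash
python3 look.py large_plunger_mid squat_jar_mid
```

```text
25.85 [ 0.65648636 -0.00319559  0.30811448]
scene large_plunger_mid 0.93 0.076 [0.5891 0.3313] [0.029 0.028]
scene large_plunger_mid 0.41 0.032 [ 0.4544 -0.1275] [0.063 0.059]
scene squat_jar_mid 0.84 0.049 [0.5581 0.1716] [0.05  0.051]
scene squat_jar_mid 0.77 0.049 [ 0.6942 -0.2164] [0.051 0.052]
scene squat_jar_mid 0.75 0.049 [0.3571 0.0461] [0.05  0.051]
scene squat_jar_mid 0.63 0.049 [ 0.659  -0.0032] [0.049 0.051]
top large_plunger_mid 0.84 0.076 [0.5895 0.3306] [0.029 0.03 ]
top squat_jar_mid 0.97 0.049 [ 0.6953 -0.2162] [0.05  0.049]
top squat_jar_mid 0.68 0.049 [ 0.5668 -0.14  ] [0.049 0.048]
```

Request:
{"api": "jog_arm", "payload": {"targets": [[[-1, 0, 50, 0, -1], [-1, 0, 95, 0, -1], [-1, 0, 117, 0, -1], [-1, 0, 125, 0, -1], [-1, 0, 125, 0, -1]]]}}

```text
clock: 26.78
tcp_pos: [0.6586, -0.0037, 0.1858]
tcp_rot: [0.0, 3.14, -0.001]
wrist_force: [-0.8, -0.8, 1.0]
width: 1.002
gripper_force: 0.0
```

Request:
{"api": "jog_arm", "payload": {"targets": [[[0, 0, 0, 0, 1], [0, 0, 0, 0, 1], [0, 0, 0, 0, 1], [0, 0, 0, 0, 1], [0, 0, 0, 0, 1]]]}}

```text
clock: 27.4
tcp_pos: [0.6589, -0.0038, 0.1866]
tcp_rot: [0.0, 3.138, -0.001]
wrist_force: [-0.6, -0.2, 5.7]
width: 0.58
gripper_force: 62.0
```

Request:
{"api": "jog_arm", "payload": {"targets": [[[0, 0, -15, 0, 1], [0, 0, -60, 0, 1], [0, 0, -110, 0, 1], [0, 0, -128, 0, 1], [0, 0, -128, 0, 1]]]}}

```text
clock: 28.02
tcp_pos: [0.6582, -0.0037, 0.3139]
tcp_rot: [0.0, 3.139, -0.001]
wrist_force: [-0.1, -0.1, -0.5]
width: 0.581
gripper_force: 62.2
```

Request:
{"api": "jog_arm", "payload": {"targets": [[[20, 46, 0, 0, 1], [40, 92, 0, 0, 1], [60, 138, 0, 0, 1], [80, 184, 0, 0, 1], [95, 220, 0, 0, 1]]]}}

```text
clock: 28.65
tcp_pos: [0.561, 0.2179, 0.3094]
tcp_rot: [0.001, -3.136, 0.001]
wrist_force: [0.3, -0.6, -0.8]
width: 0.576
gripper_force: 62.4
```

Request:
{"api": "jog_arm", "payload": {"targets": [[[20, 46, 0, 0, 1], [40, 92, 0, 0, 1], [53, 124, 0, 0, 1], [53, 124, 0, 0, 1], [53, 124, 30, 0, 1]]]}}

```text
clock: 29.28
tcp_pos: [0.5106, 0.3404, 0.2828]
tcp_rot: [-0.001, 3.139, 0.001]
wrist_force: [1.0, 0.5, -0.9]
width: 0.577
gripper_force: 62.4
```

Request:
{"api": "jog_arm", "payload": {"targets": [[[0, 0, 40, 0, 1], [0, 0, 65, 0, 1], [0, 0, 78, 0, 1], [0, 0, 82, 0, 1], [0, 0, 82, 0, 1]]]}}

```text
clock: 29.9
tcp_pos: [0.5105, 0.3402, 0.2012]
tcp_rot: [0.001, 3.141, 0.0]
wrist_force: [0.7, 0.3, -0.6]
width: 0.577
gripper_force: 62.4
```

Request:
{"api": "jog_arm", "payload": {"targets": [[[0, 0, 0, 0, 1]]]}}

```text
clock: 30.02
tcp_pos: [0.5106, 0.3406, 0.202]
tcp_rot: [0.0, 3.14, 0.001]
wrist_force: [0.0, -0.8, -0.6]
width: 0.578
gripper_force: 62.4
```

Request:
{"api": "jog_arm", "payload": {"targets": [[[0, 0, 3, 0, 1], [0, 0, 6, 0, 1], [0, 0, 7.5, 0, 1], [0, 0, 8, 0, 1], [0, 0, 8, 0, 1]]]}}

```text
clock: 30.65
tcp_pos: [0.51, 0.3404, 0.1927]
tcp_rot: [-0.0, -3.142, 0.0]
wrist_force: [-0.1, 0.9, -0.8]
width: 0.579
gripper_force: 62.4
```

Request:
{"api": "jog_arm", "payload": {"targets": [[[0, 0, 0.5, 0, 1], [0, 0, 0.5, 0, 1], [0, 0, 1, 0, 1], [0, 0, 1, 0, 1], [0, 0, 1, 0, 1]]]}}

```text
clock: 31.28
tcp_pos: [0.51, 0.3404, 0.1917]
tcp_rot: [0.0, 3.142, 0.0]
wrist_force: [-0.7, -0.1, -1.3]
width: 0.58
gripper_force: 62.4
```

Request:
{"api": "jog_arm", "payload": {"targets": [[[0, 0, 0.5, 0, 1], [0, 0, 1, 0, 1], [0, 0, 1, 0, 1], [0, 0, 1.5, 0, 1], [0, 0, 1.5, 0, 1]]]}}

```text
clock: 31.9
tcp_pos: [0.5101, 0.3404, 0.1907]
tcp_rot: [-0.0, -3.142, 0.0]
wrist_force: [-3.0, -1.6, 4.7]
width: 0.58
gripper_force: 62.5
```

Request:
{"api": "jog_arm", "payload": {"targets": [[[0, 0, 0, 0, -0.4], [0, 0, 0, 0, -0.7], [0, 0, 0, 0, -0.9], [0, 0, 0, 0, -0.9], [0, 0, -30, 0, -1]]]}}

```text
clock: 32.52
tcp_pos: [0.5087, 0.3398, 0.2177]
tcp_rot: [-0.0, -3.136, 0.004]
wrist_force: [-0.5, -0.4, -0.5]
width: 0.998
gripper_force: 0.0
```

Request:
{"api": "jog_arm", "payload": {"targets": [[[0, 0, -45, 0, -1], [0, 0, -88, 0, -1], [0, 0, -88, 0, -1]]]}}

```text
clock: 32.9
tcp_pos: [0.5115, 0.341, 0.3131]
tcp_rot: [0.0, 3.133, 0.006]
wrist_force: [0.8, 0.7, 0.1]
width: 1.004
gripper_force: 0.0
```

Request:
{"api": "jog_arm", "payload": {"targets": [[[8, -50, 0, 0, -1], [16, -100, 0, 0, -1], [24, -150, 0, 0, -1], [32, -200, 0, 0, -1], [42, -250, 0, 0, -1]]]}}

```text
clock: 33.52
tcp_pos: [0.4671, 0.0889, 0.3071]
tcp_rot: [-0.0, -3.14, 0.0]
wrist_force: [0.6, 0.5, 0.7]
width: 1.001
gripper_force: 0.0
```

Request:
{"api": "jog_arm", "payload": {"targets": [[[7, -45, 0, 0, -1], [15, -91, 0, 0, -1], [15, -91, 0, 0, -1], [15, -91, 0, 0, -1]]]}}

```text
clock: 34.02
tcp_pos: [0.4527, -0.0004, 0.3075]
tcp_rot: [-0.001, -3.14, -0.001]
wrist_force: [0.4, 0.2, -0.2]
width: 1.003
gripper_force: 0.0
```

```bash
python3 look.py large_sleeve_mid squat_jar_mid
```

```text
34.025 [ 4.52704515e-01 -3.86860136e-04  3.07466079e-01]
scene large_sleeve_mid 0.89 0.052 [0.4552 0.0023] [0.054 0.054]
scene squat_jar_mid 0.95 0.049 [ 0.6943 -0.2161] [0.051 0.049]
scene squat_jar_mid 0.8 0.053 [0.5097 0.3425] [0.051 0.048]
scene squat_jar_mid 0.78 0.049 [0.5586 0.1717] [0.049 0.05 ]
scene squat_jar_mid 0.69 0.057 [ 0.5269 -0.347 ] [0.036 0.039]
top large_sleeve_mid 0.65 0.052 [ 0.438  -0.0022] [0.02  0.049]
top squat_jar_mid 0.89 0.054 [0.5085 0.34  ] [0.049 0.05 ]
top squat_jar_mid 0.66 0.049 [0.5574 0.1707] [0.05  0.049]
top squat_jar_mid 0.64 0.049 [ 0.694  -0.2164] [0.048 0.049]
top squat_jar_mid 0.61 0.049 [ 0.5669 -0.1402] [0.05  0.048]
```

Request:
{"api": "jog_arm", "payload": {"targets": [[[-1, 0.5, 50, 0, -1], [-1, 0.5, 95, 0, -1], [-1, 0.5, 117, 0, -1], [-1, 0.5, 125, 0, -1], [-1, 0.5, 125, 0, -1]]]}}

```text
clock: 34.95
tcp_pos: [0.4542, 0.0, 0.1834]
tcp_rot: [-0.0, 3.142, -0.0]
wrist_force: [-0.7, -0.0, 0.4]
width: 1.001
gripper_force: 0.0
```

Request:
{"api": "jog_arm", "payload": {"targets": [[[0, 0, 0, 0, 1], [0, 0, 0, 0, 1], [0, 0, 0, 0, 1], [0, 0, 0, 0, 1], [0, 0, 0, 0, 1]]]}}

```text
clock: 35.58
tcp_pos: [0.4548, -0.0004, 0.1846]
tcp_rot: [0.0, 3.139, -0.001]
wrist_force: [-1.0, -0.9, 6.1]
width: 0.63
gripper_force: 64.3
```

Request:
{"api": "jog_arm", "payload": {"targets": [[[0, 0, -15, 0, 1], [0, 0, -60, 0, 1], [0, 0, -110, 0, 1], [0, 0, -128, 0, 1], [0, 0, -128, 0, 1]]]}}

```text
clock: 36.2
tcp_pos: [0.4542, -0.0001, 0.3129]
tcp_rot: [0.0, 3.138, -0.001]
wrist_force: [0.1, -0.6, -4.5]
width: 0.628
gripper_force: 66.3
```

Request:
{"api": "jog_arm", "payload": {"targets": [[[3, 46, 0, 0, 1], [6, 92, 0, 0, 1], [10, 138, 0, 0, 1], [13, 184, 0, 0, 1], [16, 225, 0, 0, 1]]]}}

```text
clock: 36.83
tcp_pos: [0.4367, 0.2263, 0.3092]
tcp_rot: [0.0, -3.138, 0.001]
wrist_force: [-0.2, -0.6, -5.3]
width: 0.631
gripper_force: 66.5
```

Request:
{"api": "jog_arm", "payload": {"targets": [[[3, 46, 0, 0, 1], [6, 92, 0, 0, 1], [9, 125, 0, 0, 1], [9, 125, 0, 0, 1], [9, 125, 30, 0, 1]]]}}

```text
clock: 37.45
tcp_pos: [0.4295, 0.3501, 0.2817]
tcp_rot: [-0.001, 3.139, 0.001]
wrist_force: [0.7, 0.6, -5.7]
width: 0.632
gripper_force: 67.3
```

Request:
{"api": "jog_arm", "payload": {"targets": [[[0, 0, 40, 0, 1], [0, 0, 65, 0, 1], [0, 0, 78, 0, 1], [0, 0, 82, 0, 1], [0, 0, 82, 0, 1]]]}}

```text
clock: 38.08
tcp_pos: [0.4294, 0.3499, 0.1998]
tcp_rot: [0.001, 3.141, 0.001]
wrist_force: [1.1, 0.3, -4.8]
width: 0.634
gripper_force: 66.8
```

Request:
{"api": "jog_arm", "payload": {"targets": [[[0, 0, 0, 0, 1]]]}}

```text
clock: 38.2
tcp_pos: [0.4296, 0.3501, 0.2004]
tcp_rot: [0.0, 3.14, 0.002]
wrist_force: [-0.4, 0.4, -5.6]
width: 0.633
gripper_force: 66.8
```

Request:
{"api": "jog_arm", "payload": {"targets": [[[0, 0, 3, 0, 1], [0, 0, 6, 0, 1], [0, 0, 8, 0, 1], [0, 0, 9, 0, 1], [0, 0, 9, 0, 1]]]}}

```text
clock: 38.83
tcp_pos: [0.429, 0.3499, 0.1901]
tcp_rot: [-0.0, -3.141, 0.0]
wrist_force: [0.4, -0.3, -5.4]
width: 0.633
gripper_force: 66.9
```

Request:
{"api": "jog_arm", "payload": {"targets": [[[0, 0, 0.5, 0, 1], [0, 0, 0.5, 0, 1], [0, 0, 1, 0, 1], [0, 0, 1, 0, 1], [0, 0, 1, 0, 1]]]}}

```text
clock: 39.45
tcp_pos: [0.429, 0.3499, 0.1892]
tcp_rot: [-0.0, -3.142, 0.0]
wrist_force: [-0.1, -0.0, -5.1]
width: 0.631
gripper_force: 66.9
```

Request:
{"api": "jog_arm", "payload": {"targets": [[[0, 0, 0.5, 0, 1], [0, 0, 0.5, 0, 1], [0, 0, 1, 0, 1], [0, 0, 1, 0, 1]]]}}

```text
clock: 39.95
tcp_pos: [0.4291, 0.35, 0.1887]
tcp_rot: [-0.0, -3.142, 0.0]
wrist_force: [-2.6, -2.4, 2.2]
width: 0.63
gripper_force: 67.7
```

Contact made. I'll release, retreat clear of the view, and verify.

Request:
{"api": "jog_arm", "payload": {"targets": [[[0, 0, 0, 0, -0.5], [0, 0, 0, 0, -0.8], [0, 0, 0, 0, -1], [0, 0, 0, 0, -1], [0, 0, -30, 0, -1]]]}}

```text
clock: 40.58
tcp_pos: [0.4278, 0.3492, 0.2162]
tcp_rot: [-0.001, -3.136, 0.004]
wrist_force: [0.7, -0.1, 0.4]
width: 1.001
gripper_force: 0.0
```

Request:
{"api": "jog_arm", "payload": {"targets": [[[0, 0, -50, 0, -1], [0, 0, -100, 0, -1], [0, -60, -120, 0, -1], [0, -120, -120, 0, -1], [0, -180, -120, 0, -1]]]}}

```text
clock: 41.2
tcp_pos: [0.4288, 0.1683, 0.3388]
tcp_rot: [-0.001, 3.14, 0.0]
wrist_force: [0.8, 0.2, 0.7]
width: 0.996
gripper_force: 0.0
```

Request:
{"api": "jog_arm", "payload": {"targets": [[[0, 0, 0, 0, -1], [0, 0, 0, 0, -1], [0, 0, 0, 0, -1]]]}}

```text
clock: 41.58
tcp_pos: [0.4289, 0.1709, 0.3382]
tcp_rot: [0.002, -3.142, -0.0]
wrist_force: [0.3, -0.2, 0.2]
width: 0.997
gripper_force: 0.0
```

```bash
python3 look.py large_sleeve_mid squat_jar_mid large_plunger_mid small_sleeve_mid small_plunger_mid brown_bottle_mid white_bottle_mid mortar_mid rect_tray; python3 -c "
import cv2,glob,os
f=max(glob.glob('pics/scene_*.png'),key=os.path.getmtime);a=cv2.imread(f)[90:370,200:500]; cv2.imwrite('pics/end.png',cv2.resize(a,None,fx=2.1,fy=2.1,interpolation=cv2.INTER_CUBIC))"
```

```text
41.575 [0.4289286  0.17087919 0.33817977]
scene large_sleeve_mid 0.76 0.056 [0.4275 0.351 ] [0.056 0.055]
scene squat_jar_mid 0.88 0.049 [ 0.5677 -0.1396] [0.051 0.053]
scene squat_jar_mid 0.85 0.053 [0.51   0.3423] [0.051 0.049]
scene squat_jar_mid 0.83 0.049 [ 0.6936 -0.2169] [0.049 0.052]
scene squat_jar_mid 0.79 0.049 [0.3853 0.0748] [0.107 0.108]
scene large_plunger_mid 0.9 0.076 [0.5885 0.3306] [0.03 0.03]
scene small_sleeve_mid 0.8 0.057 [ 0.5271 -0.3484] [0.035 0.039]
scene brown_bottle_mid 0.8 0.096 [0.5689 0.0607] [0.021 0.022]
scene white_bottle_mid 0.83 0.081 [0.6799 0.1297] [0.015 0.019]
scene mortar_mid 0.76 0.033 [ 0.4524 -0.1272] [0.061 0.061]
scene rect_tray 0.83 0.02 [0.5095 0.3398] [0.311 0.221]
top large_sleeve_mid 0.51 0.057 [0.4043 0.286 ] [0.063 0.168]
top squat_jar_mid 0.82 0.049 [0.5573 0.1682] [0.05  0.044]
top squat_jar_mid 0.79 0.049 [ 0.6935 -0.2171] [0.049 0.047]
top squat_jar_mid 0.78 0.049 [0.356  0.0442] [0.048 0.049]
top squat_jar_mid 0.59 0.049 [ 0.5653 -0.1402] [0.047 0.048]
top large_plunger_mid 0.58 0.49 [0.4644 0.1756] [0.004 0.024]
top large_plunger_mid 0.5 0.021 [0.5055 0.2913] [0.315 0.321]
top small_sleeve_mid 0.74 0.056 [ 0.5268 -0.3473] [0.036 0.035]
top small_plunger_mid 0.74 0.068 [ 0.458  -0.3467] [0.007 0.007]
top brown_bottle_mid 0.85 0.097 [0.5685 0.0597] [0.02  0.019]
top white_bottle_mid 0.62 0.081 [0.6789 0.1296] [0.017 0.015]
top mortar_mid 0.97 0.032 [ 0.4558 -0.1286] [0.066 0.058]
top rect_tray 0.84 0.021 [0.5112 0.3199] [0.303 0.259]
top rect_tray 0.38 0.068 [ 0.459 -0.348] [0.01 0.01]
```

View pics/end.png

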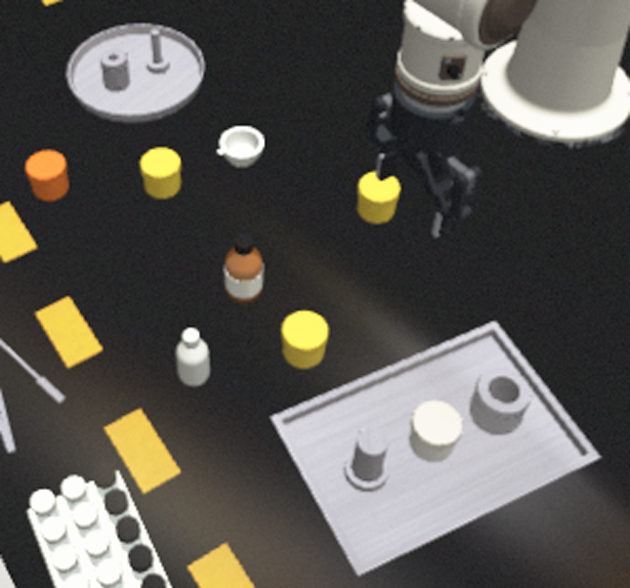

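All five pieces are upright in their trays: rectangular tray at crop (368,460), (436,430) and (500,400), round tray at (115,70) and (157,50). The bystanders haven't moved, so I'm handing in.

```bash
python3 -c "
from bench import env
print(env.finish_job())"
```

```text
the job is handed in; nothing more can be done
None
```

Both kits are made up and the job is handed in at about 42 s: all five pieces stand upright and apart in their trays, and the bottles and mortar are where they were; the hand-in returned no verdict.

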